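Press a re-glued book hinge under a brass-edged board and weights

ROBOT

A 6-joint arm with a two-finger parallel gripper is mounted at the origin on a cart in front of the work surface, level with it; the furniture and walls round the work are solid. World frame = base frame: x ahead of the robot, y to its left, z up, the work surface at z = 0. Lengths are in m, angles in rad, forces in N, time in s.
With the tool pointing down it reaches from about 0.35 to 1 m from the base axis. Payload 7.1 kg.
Tool frame: the origin (TCP) lies between the finger pads; the fingertips stand 22 mm ahead of it and the grasp point (between the pads) lies 3 mm ahead of it; z points along the fingers, y is the line along which they close (so a half turn about z gives the same grasp; the last joint's range is limited). The gripper opens to 85 mm and grips with 20 to 120 N. Pads are 22 mm wide; open, the fingers measure 114 mm over their backs; the gripper's body (76 mm by 85 mm) begins 54 mm behind the grasp point. The pads swing forward as they close: fully open they stand 13 mm farther back than shut.
Start: joints at [1.312, 0.423, 1.63, -0, 1.089, -0.019], TCP at [0.148, 0.607, 0.253] pointing down, gripper open.
Joint ranges: [-3, 3], [-0.9, 2.11], [0.09, 2.58], [-1.31, 4.45], [0.11, 2.69], [-2.54, 2.54]. Speed limits (rad/s): [2.39, 2.39, 3.01, 3.14, 3.14, 3.14].

INTERFACE

Orientations are given as a rotation vector (axis times angle).
In Python, from rig import manip gives the robot as it stands. The module is installed in compiled form; this text tells all that it offers. Calls block until the motion is done:
- manip.move_to(position, orientation): joint-space move of the TCP to a pose.
- manip.servo_line(position, orientation=None, rate=0.15): straight line of the TCP; orientation=None keeps the orientation; rate is the mean speed in m/s.
- manip.set_joints(angles): joint-space move.
- manip.command_gripper(opening, f_grip=None): finger opening in m; f_grip is the grip in N (None keeps the last); returns when the fingers have stopped.
- manip.hold(seconds).
- manip.solve_ik(position, orientation): joint angles nearest the present ones, or None.
- manip.camera(name): name is "scene" or "side" or "wrist"; returns a dict with "image" (480x640x3 uint8, red, green, blue), "fx", "fy", "cx", "cy" (pixels), "cam_to_world" (4x4, takes a point from camera to world coordinates); the wrist camera has in their place "mount" (4x4, takes a point from camera to tool coordinates, whose origin is the TCP and whose axes are the flange's). Camera axes: x right, y down, z forward; pixel columns grow to the right and rows downward; lengths in m; the calibration is good to about 2 mm. A picture is of the moment at which its call begins: read the wrist's pose just before it. There is no depth.
A pose or a line that the arm cannot do raises manip.IKError and nothing moves.
- manip.sign_off(): hands the job in; it is judged then, once.
Readings, each from a call of its own:
- manip.get_time(): time.
- manip.get_joint_positions(): joint angles.
- manip.get_joint_vel(): joint speeds.
- manip.get_tau(): joint torques, N m.
- manip.get_position(): TCP position.
- manip.get_ee_rot(): TCP orientation.
- manip.get_contact_force(): force on the tool from outside, world axes, zero at the start.
- manip.get_torque(): the same for the moment, N m.
- manip.get_width(): finger opening in m.
- manip.get_grip_force(): force on a finger pad.
Only numpy, scipy, OpenCV 4.12 (cv2) and the standard library are available. Lean on these libraries where they do the work, as an engineer would, in place of code of your own. Each camera call takes 0.05 s, during which the arm holds its last target. There are 200 camera calls.

TASK

The front hinge of the blue cloth book has just been re-glued and must dry under pressure. Lay the brass-edged pressing board on its cover with the brass lip down in the hinge groove beside the spine, flat and lined up with the cover, then stand the four knobbed steel weights upright on the board's four corners, none jutting over its edge: the two tall ones on the two corners at the brass edge, the two low ones on the two corners at the fore-edge. Set everything down gently, do not shift the book, and leave the label roll and the pencil cup where they are.

Things in the scene. Friction and masses are not known exactly. Their poses are not given: they have to be found in the camera images.
- book: book under repair: blue cloth hardback lying front cover up, loose, 166 x 236 x 45 mm, 1.5 kg. Origin: centre of underside; z up, x from spine to fore-edge, y along the spine. Cover top flat at z = 45 mm. Hinge groove along y beside the spine, centred at x = -64 mm, 12 mm wide at the top, sloping sides, 5 mm deep, 6 mm wide at the bottom. Board's home: its origin at x = 9, y = 0, z = 45 mm, axes parallel
- board: wooden pressing board 150 x 220 x 14 mm, 0.45 kg. Origin: centre of the wood's underside; z up, y lengthwise; the -x long edge is brass, its rounded lip (4 mm wide, centre x = -73 mm) stands 3.5 mm below the underside. Lift by the dark wooden batten in the middle: 16 mm wide (x), 74 mm long (y), z = 14 to 48 mm. It waits on a thinner book 26 mm high, lip hanging free past its side
- tall_1: one of the two tall ones. turned steel weight: upright cylinder 50 mm across and 56 mm high, with a round knob on top (22 mm across, straight sides from 68 to 92 mm height, on a 13 mm neck; 96 mm high over all), about 0.75 kg. Origin: centre of its underside; z up along its axis.
- tall_2: the other tall one, alike: turned steel weight: upright cylinder 50 mm across and 56 mm high, with a round knob on top (22 mm across, straight sides from 68 to 92 mm height, on a 13 mm neck; 96 mm high over all), about 0.75 kg. Origin: centre of its underside; z up along its axis.
- low_1: one of the two low ones. turned steel weight: upright cylinder 40 mm across and 30 mm high, with a round knob on top (22 mm across, straight sides from 42 to 66 mm height, on a 13 mm neck; 70 mm high over all), about 0.3 kg. Origin: centre of its underside; z up along its axis.
- low_2: the other low one, alike: turned steel weight: upright cylinder 40 mm across and 30 mm high, with a round knob on top (22 mm across, straight sides from 42 to 66 mm height, on a 13 mm neck; 70 mm high over all), about 0.3 kg. Origin: centre of its underside; z up along its axis.
- label_roll: bystander: cream paper roll lying flat, 68 mm across, 40 mm high, with a brown core. Origin: centre of its underside. Not a weight.
- pencil_cup: bystander: grey cup of coloured pencils, 77 mm across, 169 mm high with the pencils. Origin: centre of its underside.

How it is judged:
By the outcome, as a careful person would: the job done as asked, in the order asked, and still so for the second after the job is handed in, with the robot touching nothing.
It also fails if it takes over 112 s, if anything falls off the work surface, if the arm or the gripper's body presses on something with over 40 N, if the wrist force passes 120 N, or if a joint passes its speed limit or range.

## Working session

There is one attempt and no reset: what is moved stays moved. The work goes in short steps, each a Python script; the robot and the scene stay as the last script left them, time stands still between calls to the robot, and variables do not carry over. Pictures are saved under pics/ and viewed, at most 14 in all, crops included, and the job is handed in when it is done.

```bash
mkdir -p pics; python3 - <<'E'
from rig import manip
import cv2,numpy as np
np.set_printoptions(precision=4,suppress=True)
print(manip.get_time(),manip.get_position(),manip.get_ee_rot(),manip.get_width())
for n in ["scene","side","wrist"]:
    c=manip.camera(n); cv2.imwrite(f"pics/{n}0.png",c["image"][:,:,::-1])
    print(n,c["fx"],c["fy"],c["cx"],c["cy"]); print(c.get("cam_to_world",c.get("mount")))
E
```

```text
0.0 [0.1483 0.6066 0.2525] [-0.3757 -3.1188  0.0024] 0.08522932893676295
scene 565.7031878496058 565.7031878496058 322.72249020446696 239.80851531022785
[[ 0.8391 -0.3122  0.4454  0.0816]
 [-0.5439 -0.478   0.6897 -0.863 ]
 [-0.0024 -0.821  -0.5709  0.7199]
 [ 0.      0.      0.      1.    ]]
side 513.2428862191467 513.2428862191467 316.1663909070634 235.95513705280112
[[ 0.8155 -0.2434  0.525  -0.0962]
 [-0.5783 -0.3116  0.754  -1.034 ]
 [-0.02   -0.9185 -0.3949  0.568 ]
 [ 0.      0.      0.      1.    ]]
wrist 334.8184082827943 334.8184082827943 321.3771329037012 233.1085087382715
[[ 0.0002 -0.9547 -0.2975  0.0752]
 [ 1.      0.0006 -0.0012 -0.0001]
 [ 0.0013 -0.2975  0.9547 -0.1207]
 [ 0.      0.      0.      1.    ]]
```

View pics/scene0.png

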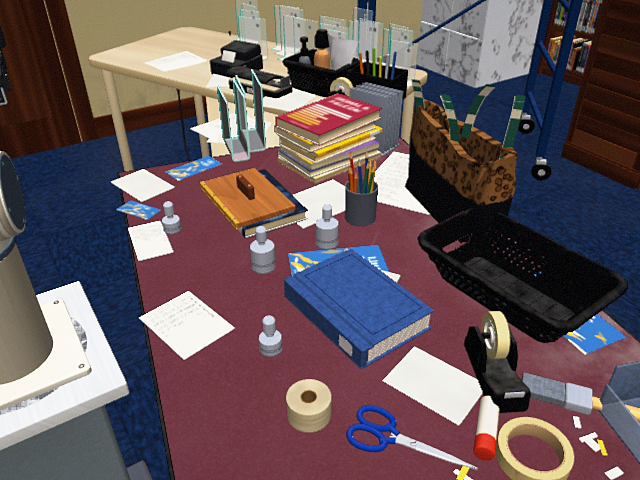

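View pics/side0.png

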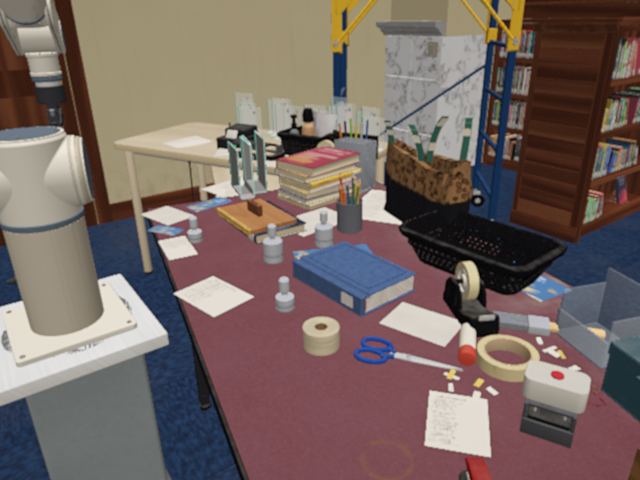

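The scene view shows the tall weights at about (262,250) and (327,228), and the low ones at (171,217) and (270,335). The board is at (250,195) and the book at (358,303), with the label roll at (308,405) and the cup at (361,200). Next I'll get rough positions, then take a wrist view from above.

```bash
cat > h.py <<'E'
from rig import manip
import cv2,numpy as np
from scipy.spatial.transform import Rotation as R
np.set_printoptions(precision=4,suppress=True)
def shot(name,save=None):
    p=np.array(manip.get_position());r=R.from_rotvec(manip.get_ee_rot()).as_matrix()
    c=manip.camera(name)
    if name=="wrist":
        T=np.eye(4);T[:3,:3]=r;T[:3,3]=p;c["T"]=T@c["mount"]
    else: c["T"]=np.array(c["cam_to_world"])
    if save: cv2.imwrite(f"pics/{save}.png",c["image"][:,:,::-1])
    return c
def ray(c,uv,z):
    uv=np.atleast_2d(uv).astype(float)
    d=np.c_[(uv[:,0]-c["cx"])/c["fx"],(uv[:,1]-c["cy"])/c["fy"],np.ones(len(uv))]@c["T"][:3,:3].T
    o=c["T"][:3,3]; return (o+d*((z-o[2])/d[:,2])[:,None])[:,:2]
def proj(c,P):
    q=(np.atleast_2d(P)-c["T"][:3,3])@c["T"][:3,:3]
    return np.c_[q[:,0]/q[:,2]*c["fx"]+c["cx"],q[:,1]/q[:,2]*c["fy"]+c["cy"]]
def down(yaw):  # tool z down, tool x axis at angle yaw in world
    c,s=np.cos(yaw),np.sin(yaw)
    return R.from_matrix(np.array([[c,s,0],[s,-c,0],[0,0,-1]])).as_rotvec()
E
python3 - <<'E'
from h import *
c=shot("scene")
for n,uv,z in [("tallA",(262,232),.096),("tallB",(327,209),.096),("lowA",(169,204),.07),("lowB",(268,319),.07),("roll",(309,388),.04),("cup",(361,186),.1),
 ("bk",(287,282),.045),("bk",(348,250),.045),("bk",(430,312),.045),("bk",(358,350),.045),("bd",(201,183),.04),("bd",(257,168),.04),("bd",(306,208),.04),("bd",(245,228),.04)]:
    print(n,ray(c,uv,z))
r=R.from_rotvec(manip.get_ee_rot()).as_matrix();print(r)
# candidate view poses
for p in [(.45,0,.45),(.5,0,.5),(.45,.25,.45),(.4,.1,.5)]:
  for y in np.arange(-180,180,45):
    q=manip.solve_ik(p,down(np.radians(y))); print(p,y,None if q is None else np.array(q))
E
```

```text
tallA [[ 0.4828 -0.0212]]
tallB [[ 0.6375 -0.0193]]
lowA [[0.379  0.2252]]
lowB [[ 0.3855 -0.2228]]
roll [[ 0.3786 -0.3633]]
cup [[0.7505 0.0152]]
bk [[ 0.4759 -0.1279]]
bk [[ 0.6315 -0.1063]]
bk [[ 0.6453 -0.3384]]
bk [[ 0.4851 -0.3435]]
bd [[0.4944 0.328 ]]
bd [[0.6466 0.323 ]]
bd [[0.6495 0.0864]]
bd [[0.4952 0.0884]]
[[-0.9714  0.2375 -0.0002]
 [ 0.2375  0.9714 -0.0009]
 [-0.     -0.0009 -1.    ]]
(0.45, 0, 0.45) -180 [-0.0264 -0.0337  1.7482 -0.      1.427  -1.5972]
(0.45, 0, 0.45) -135 [-0.0264 -0.0337  1.7482 -0.      1.427  -2.3826]
(0.45, 0, 0.45) -90 None
(0.45, 0, 0.45) -45 [-0.0264 -0.0337  1.7482 -0.      1.427   2.3297]
(0.45, 0, 0.45) 0 [-0.0264 -0.0337  1.7482 -0.      1.427   1.5443]
(0.45, 0, 0.45) 45 [-0.0264 -0.0337  1.7482 -0.      1.427   0.759 ]
(0.45, 0, 0.45) 90 [-0.0264 -0.0337  1.7482 -0.      1.427  -0.0264]
(0.45, 0, 0.45) 135 [-0.0264 -0.0337  1.7482 -0.      1.427  -0.8118]
(0.5, 0, 0.5) -180 [-0.0238  0.0325  1.577  -0.      1.5321 -1.5946]
(0.5, 0, 0.5) -135 [-0.0238  0.0325  1.577  -0.      1.5321 -2.38  ]
(0.5, 0, 0.5) -90 None
(0.5, 0, 0.5) -45 [-0
[... 574 characters left out ...]
1.4302  2.0548]
(0.45, 0.25, 0.45) 45 [ 0.484   0.0807  1.6307 -0.      1.4302  1.2694]
(0.45, 0.25, 0.45) 90 [ 0.484   0.0807  1.6307 -0.      1.4302  0.484 ]
(0.45, 0.25, 0.45) 135 [ 0.484   0.0807  1.6307 -0.      1.4302 -0.3014]
(0.4, 0.1, 0.5) -180 [ 0.2161 -0.125   1.726   0.      1.5406 -1.3547]
(0.4, 0.1, 0.5) -135 [ 0.2161 -0.125   1.726  -0.      1.5406 -2.1401]
(0.4, 0.1, 0.5) -90 None
(0.4, 0.1, 0.5) -45 None
(0.4, 0.1, 0.5) 0 [ 0.2161 -0.125   1.726  -0.      1.5406  1.7869]
(0.4, 0.1, 0.5) 45 [ 0.2161 -0.125   1.726  -0.      1.5406  1.0015]
(0.4, 0.1, 0.5) 90 [ 0.2161 -0.125   1.726  -0.      1.5406  0.2161]
(0.4, 0.1, 0.5) 135 [ 0.2161 -0.125   1.726  -0.      1.5406 -0.5693]
```

```bash
python3 - <<'E'
from h import *
import pickle
for n,p in [("w1",(.62,.17,.40)),("w2",(.62,-.2,.40))]:
    manip.move_to(p,down(0)); manip.hold(.2); c=shot("wrist",n); pickle.dump(c,open(n+".pkl","wb")); print(manip.get_time())
E
```

```text
2.8
4.4333
```

View pics/w1.png

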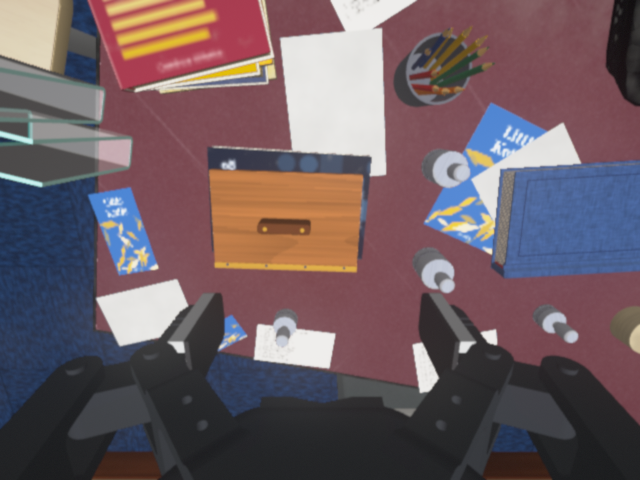

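View pics/w2.png

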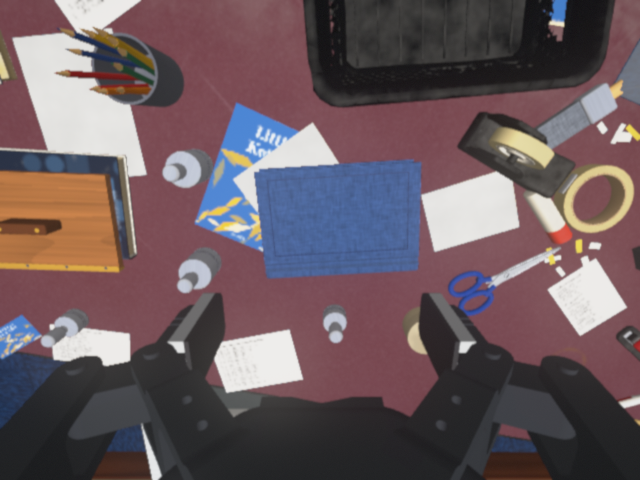

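w1 shows the board's wood at about (210..363, 170..272) with the brass edge at the bottom, so it faces the robot. In w2 the book is at about (257..420, 162..277) with its groove lines near row 250, also towards the robot. I'll now take a vertical close-up over each object.

```bash
python3 - <<'E'
from h import *
import pickle
T={"lowB":(.3855,-.2228,.22),"book":(.56,-.228,.30),"tallB":(.6375,-.0193,.22),"tallA":(.4828,-.0212,.22),"board":(.572,.207,.30),"lowA":(.379,.2252,.22)}
tiles=[]
for n,(x,y,z) in T.items():
    try: manip.move_to((x-.075,y,z),down(0))
    except manip.IKError:
        print("IK",n); manip.move_to((x-.03,y,z),down(0))
    manip.hold(.15); c=shot("wrist",n); pickle.dump(c,open(n+".pkl","wb"))
    h=.096 if "tall" in n else .07
    if n[0]!="b":
        u,v=proj(c,(x,y,h))[0].astype(int); u0=max(u-50,0);v0=max(v-50,0)
        t=cv2.resize(c["image"][v0:v0+100,u0:u0+100],(390,290) if 0 else (300,300),interpolation=cv2.INTER_NEAREST); tiles.append(t); print(n,u0,v0)
cv2.imwrite("pics/tiles.png",np.vstack([np.hstack(tiles[:2]),np.hstack(tiles[2:])])[:,:,::-1]); print(manip.get_time())
E
```

```text
lowB 269 82
tallB 268 81
tallA 270 83
lowA 271 83
11.2417
```

View pics/tiles.png

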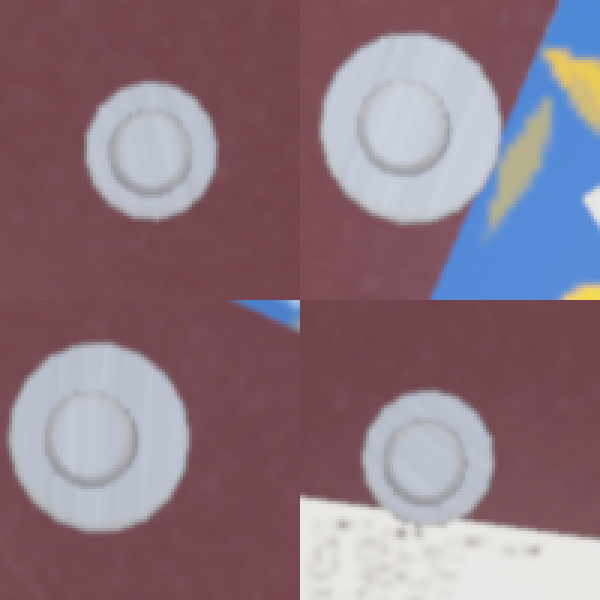

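View pics/book.png

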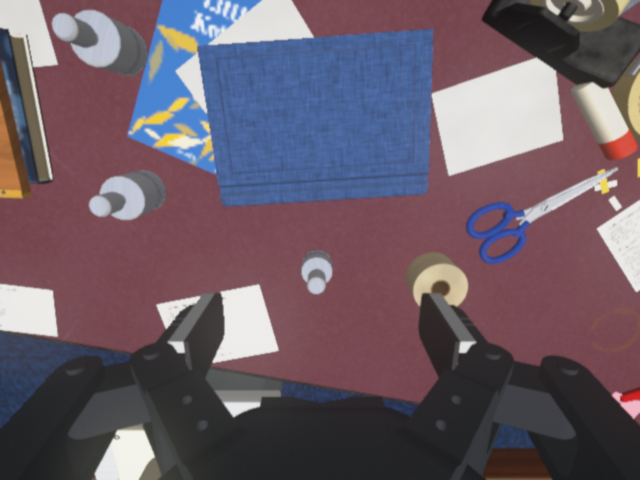

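View pics/board.png

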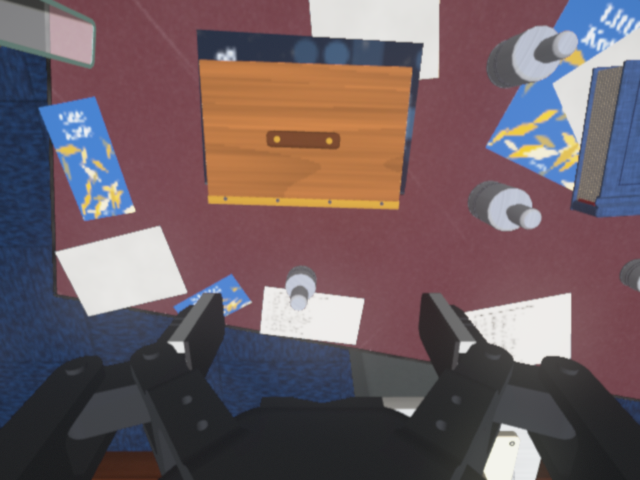

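The tiles show all four knobs clearly, concentric with their bodies. In book.png the cover corners are at about (199,45), (433,30), (428,192) and (221,206), with the groove near rows 177–187. In board.png the board corners are at about (200,60), (412,67), (399,209) and (208,207), with the batten at (303,140).

```bash
python3 - <<'E'
from h import *
import pickle
L=lambda n:pickle.load(open(n+".pkl","rb"))
O={"lowB":(269,82,150.5,152,151,150.5),"tallB":(268,81,103.5,127.5,111,128),"tallA":(270,83,90.5,139.5,99.5,137),"lowA":(271,83,125,161.5,128,158)}
for n,(u0,v0,a,b,a2,b2) in O.items():
    c=L(n); tall="tall" in n
    print(n,"knob",ray(c,(u0+a/3-.5,v0+b/3-.5),.088 if tall else .062)[0],"body",ray(c,(u0+a2/3-.5,v0+b2/3-.5),.056 if tall else .03)[0])
def quad(c,m,z,name):
    m=cv2.morphologyEx(m,cv2.MORPH_OPEN,np.ones((3,3),np.uint8)); m=cv2.morphologyEx(m,cv2.MORPH_CLOSE,np.ones((7,7),np.uint8))
    k=max(cv2.findContours(m,0,cv2.CHAIN_APPROX_NONE)[0],key=cv2.contourArea)[:,0]
    w=ray(c,k,z).astype(np.float32); r=cv2.minAreaRect(w*1000); print(name,r)
    # robust line per side
    ctr=np.array(r[0])/1000; 
    ang=np.radians(r[2]); ang=(ang+np.pi/4)%(np.pi/2)-np.pi/4
    for it in range(2):
        A=np.array([[np.cos(ang),np.sin(ang)],[-np.sin(ang),np.cos(ang)]]); q=(w-ctr)@A.T
        half=np.array([np.percentile(np.abs(q[:,i]),90) for i in (0,1)])
        out=[];sl=[]
        for i in (0,1):
            for s in (-1,1):
                hx=.083 if name=="book" else .075; hy=.118 if name=="book" else .11
                e=(hx,hy)[i]; o=(hy,hx)[i]
                sel=(abs(q[:,i]*s-e)<.008)&(abs(q[:,1-i])<o*.85)
                f=np.polyfit(q[sel,1-i],q[sel,i],1); sl.append((f[0] if i==1 else -f[0])); out.append(f[1])
        print(" ang",np.degrees(ang),"slopes",np.degrees(sl),"offs",np.array(out)*1e3)
        d=np.array([(out[0]+out[1])/2,(out[2]+out[3])/2]); ctr=ctr+A.T@d; ang+=np.median(sl)
    print(name,"ctr",ctr,"ang",np.degrees(ang)); return ctr,ang
c=L("board");hsv=cv2.cvtColor(c["image"],cv2.COLOR_RGB2HSV)
m=cv2.inRange(hsv,(8,120,90),(28,255,255)); m[:, :150]=0;m[:,450:]=0;m[230:]=0
bd=quad(c,m,.040,"board")
b=cv2.inRange(hsv,(0,80,40),(14,255,140)); b[:110]=0;b[165:]=0;b[:,:250]=0;b[:,355:]=0
k=max(cv2.findContours(b,0,cv2.CHAIN_APPROX_NONE)[0],key=cv2.contourArea)[:,0]; w=ray(c,k,.074)
print("batten",cv2.minAreaRect((w*1000).astype(np.float32)))
c=L("book");hsv=cv2.cvtColor(c["image"],cv2.COLOR_RGB2HSV)
m=cv2.inRange(hsv,(100,100,30),(125,255,190)); m[:,:190]=0;m[:,450:]=0;m[230:]=0;
bk=quad(c,m,.045,"book")
# groove: profile along book x
A=np.array([[np.cos(bk[1]),np.sin(bk[1])],[-np.sin(bk[1]),np.cos(bk[1])]])
g=cv2.cvtColor(c["image"],cv2.COLOR_RGB2GRAY)
for x in np.arange(-.086,-.045,.0015):
    P=np.array([bk[0]+A.T@np.array([x,y]) for y in np.linspace(-.1,.1,60)])
    uv=proj(c,np.c_[P,np.full(60,.045)]); print("%.1f:%d"%(x*1e3,cv2.remap(g,uv[:,0].astype(np.float32),uv[:,1].astype(np.float32),1).mean()),end=" ")
pickle.dump((bd,bk),open("bdbk.pkl","wb"))
E
```

```text
lowB knob [ 0.3859 -0.2219] body [ 0.3861 -0.2219]
tallB knob [ 0.6435 -0.0076] body [ 0.644 -0.008]
tallA knob [ 0.4861 -0.0064] body [ 0.4868 -0.007 ]
lowA knob [0.3771 0.2326] body [0.3775 0.2326]
board ((562.377685546875, 222.72994995117188), (220.88365173339844, 150.99978637695312), 88.11107635498047)
 ang -1.8889236450195177 slopes [-0.0479  0.0938  0.4167  0.0054] offs [ -74.8566   74.6844 -108.5195  109.251 ]
 ang -1.83935305374878 slopes [-0.0975  0.0442  0.3672 -0.0442] offs [ -74.7703   74.7699 -108.8852  108.8852]
board ctr [0.5623 0.2231] ang -1.8393493721937522
batten ((563.0748901367188, 222.70806884765625), (71.9635238647461, 15.669020652770996), 88.43091583251953)
book ((564.4405517578125, -225.64341735839844), (164.20736694335938, 234.66746520996094), 3.2631561756134033)
 ang 3.2631561756134033 slopes [ 0.2802  0.5769 -0.0853  0.2518] offs [ -81.0858   80.8475 -116.6484  115.6616]
 ang 3.52916393966612 slopes [ 0.018   0.3109 -0.3423 -0.0104] offs [ -80.9611   80.9687 -116.1535  116.1517]
book ctr [ 0.5644 -0.2261] ang 3.5329503329731957
-86.0:90 -84.5:89 -83.0:88 -81.5:91 -80.0:96 -78.5:97 -77.0:98 -75.5:98 -74.0:99 -72.5:99 -71.0:97 -69.5:94 -68.0:93 -66.5:96 -65.0:98 -63.5:100 -62.0:97 -60.5:87 -59.0:84 -57.5:93 -56.0:98 -54.5:97 -53.0:96 -51.5:96 -50.0:97 -48.5:98 -47.0:96 -45.5:92
```

```bash
python3 - <<'E'
from h import *
import pickle
bd,bk=pickle.load(open("bdbk.pkl","rb"))
a=bd[1]; x,y=.5628,.2229
manip.command_gripper(.045,60)
manip.move_to((x,y,.16),down(a+np.pi/2))
manip.servo_line((x,y,.066),rate=.08)
manip.command_gripper(0.0,60); print("w",manip.get_width(),manip.get_grip_force(),manip.get_position(),manip.get_contact_force())
manip.servo_line((x,y,.09),rate=.06); manip.servo_line((x,y,.20),rate=.15)
print(manip.get_contact_force(),manip.get_torque())
b=bk[1]; h=bk[0]+.009*np.array([np.cos(b),np.sin(b)]); print("home",h,np.degrees(b))
manip.servo_line((h[0],h[1],.20),down(b+np.pi/2),rate=.18)
manip.servo_line((h[0],h[1],.11),rate=.1); manip.hold(.2)
print(manip.get_position(),manip.get_contact_force(),manip.get_width(),manip.get_time())
shot("wrist","held"); s=shot("scene"); im=s["image"][200:400,220:480]; cv2.imwrite("pics/held_s.png",cv2.resize(im,(780,600))[:,:,::-1])
E
```

```text
w 0.014643878207244847 60.60531556606293 [0.563  0.223  0.0666] [-1.5709 -0.1088  5.5775]
[-0.0275 -0.767  -6.215 ] [-0.046  -0.0085  0.0218]
home [ 0.5733 -0.2256] 3.5329503329731957
[ 0.5738 -0.2258  0.1108] [ 0.0097  0.6645 -6.1192] 0.01478171409073572 20.3083
```

View pics/held_s.png

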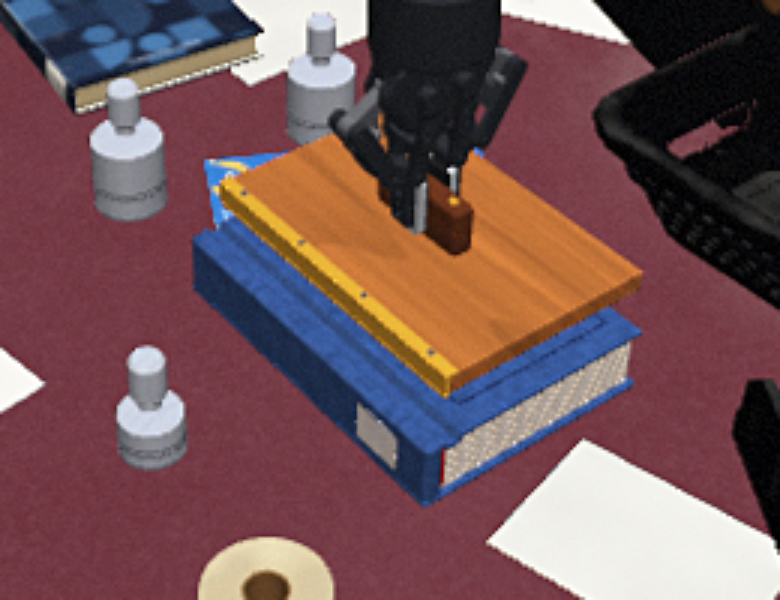

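The board is held level over the book, with the brass edge above the groove side. Now I'll lower it.

```bash
python3 - <<'E'
from h import *
import pickle
bd,bk=pickle.load(open("bdbk.pkl","rb"))
b=bk[1]; h=bk[0]+.009*np.array([np.cos(b),np.sin(b)])-np.array([.0003,0])
manip.servo_line((h[0],h[1],.092),rate=.05); manip.hold(.2)
f0=np.array(manip.get_contact_force()); print(f0,manip.get_position())
z=.092
while z>.082:
    z-=.001; manip.servo_line((h[0],h[1],z),rate=.02); manip.hold(.1); f=np.array(manip.get_contact_force()); print("%.3f"%z,manip.get_position()[2],f-f0,np.array(manip.get_torque()))
    if f[2]-f0[2]>3.5: break
manip.command_gripper(.035); manip.hold(.1); print(manip.get_position(),manip.get_contact_force())
manip.servo_line((h[0],h[1],.18),rate=.15)
manip.move_to((h[0]-.08,h[1],.30),down(0)); manip.hold(.15)
c=shot("wrist","placed"); pickle.dump(c,open("placed.pkl","wb")); print(manip.get_time())
s=shot("scene"); cv2.imwrite("pics/placed_s.png",cv2.resize(s["image"][230:380,260:460],(800,600))[:,:,::-1])
E
```

```text
[-0.9434 -0.3422 -5.4503] [ 0.5733 -0.2257  0.0922]
0.091 0.09105109340561805 [ 0.8981 -0.5474 -0.1328] [-0.0142  0.0007  0.058 ]
0.090 0.0899784613203425 [ 1.1494 -0.4827 -0.3918] [0.0481 0.0003 0.0449]
0.089 0.08896515916512322 [ 1.2191 -0.7812 -0.5193] [0.0191 0.0099 0.0194]
0.088 0.08798777568993967 [ 0.9805  0.1462 -0.4349] [-0.0085 -0.061  -0.0372]
0.087 0.08697501643055117 [ 1.7457 -0.6123 -0.175 ] [ 0.0265 -0.0217  0.0167]
0.086 0.08597591184191038 [ 0.6661 -1.2083 -0.1349] [ 0.0128  0.0444 -0.0089]
0.085 0.08562245258013548 [-1.6467  1.635  10.1182] [0.2317 0.5556 0.0187]
[ 0.5732 -0.2257  0.085 ] [ 0.2552 -0.271   0.3595]
26.375
```

View pics/placed_s.png

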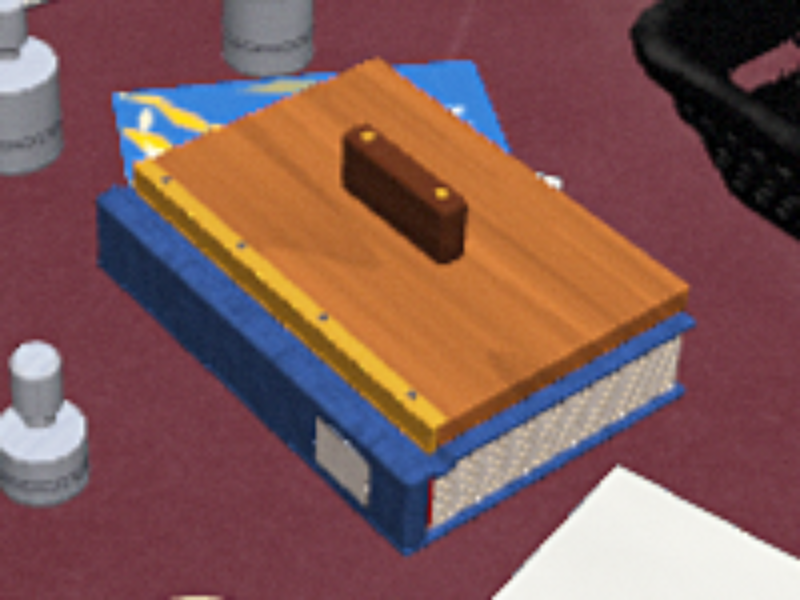

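View pics/placed.png

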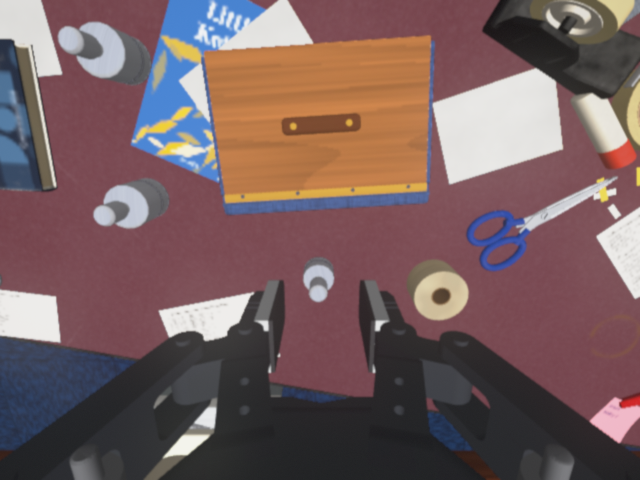

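The board is seated flat in line with the cover, with even margins and no gap at the lip. Next I'll measure its pose and place the first tall weight, tall B, on the far-side brass corner.

```bash
cat > w.py <<'E'
from h import *
import pickle
def board(c,z=.059):
    hsv=cv2.cvtColor(c["image"],cv2.COLOR_RGB2HSV); m=cv2.inRange(hsv,(8,120,90),(28,255,255)); m[:,:190]=0;m[:,445:]=0;m[215:]=0
    m=cv2.morphologyEx(m,cv2.MORPH_CLOSE,np.ones((9,9),np.uint8)); m=cv2.morphologyEx(m,cv2.MORPH_OPEN,np.ones((5,5),np.uint8))
    k=max(cv2.findContours(m,0,cv2.CHAIN_APPROX_NONE)[0],key=cv2.contourArea)[:,0]
    r=cv2.minAreaRect((ray(c,k,z)*1000).astype(np.float32)); a=(r[2]+45)%90-45; return np.array(r[0])/1000,np.radians(a),r
def carry(src,local,gz,yaw,bc,ba):
    d=down(yaw); x,y=src; t=bc+np.array([[np.cos(ba),-np.sin(ba)],[np.sin(ba),np.cos(ba)]])@np.array(local)
    manip.servo_line(np.r_[manip.get_position()[:2],.25],rate=.3) if manip.get_position()[2]<.24 else 0
    manip.command_gripper(.05,80); manip.move_to((x,y,.25),d); manip.servo_line((x,y,gz+.02),rate=.2); manip.servo_line((x,y,gz),rate=.05)
    manip.command_gripper(0.,80); manip.hold(.1); p0=manip.get_position(); print("grip",manip.get_width(),manip.get_grip_force(),p0)
    manip.servo_line((x,y,gz+.02),rate=.06); manip.servo_line((x,y,.25),rate=.2)
    manip.servo_line((t[0],t[1],.25),rate=.22); z=p0[2]+.059+.006
    manip.servo_line((t[0],t[1],z+.02),rate=.15); manip.servo_line((t[0],t[1],z),rate=.05); manip.hold(.15)
    f0=manip.get_contact_force()[2]; z1=z; print("f0",f0)
    while z1>z-.010:
        z1-=.0005; manip.servo_line((t[0],t[1],z1),rate=.02); manip.hold(.06)
        if manip.get_contact_force()[2]-f0>2.5: break
    print("contact",z1-z+.006,manip.get_contact_force()[2]-f0,"target",t,manip.get_position())
    manip.command_gripper(.045); manip.hold(.1); manip.servo_line((t[0],t[1],.25),rate=.2); print("t",manip.get_time())
E
python3 - <<'E'
from w import *
bc,ba,r=board(pickle.load(open("placed.pkl","rb"))); print(bc,np.degrees(ba),r)
_,bk=pickle.load(open("bdbk.pkl","rb"))
A=np.array([[np.cos(bk[1]),np.sin(bk[1])],[-np.sin(bk[1]),np.cos(bk[1])]]); print("in book frame",A@(bc-bk[0]),np.degrees(ba-bk[1]))
pickle.dump((bc,ba),open("bp.pkl","wb"))
carry((.6436,-.0078),(-.046,-.081),.083,np.pi/2,bc,ba)
s=shot("scene"); cv2.imwrite("pics/t1.png",cv2.resize(s["image"][200:380,220:460],(800,600))[:,:,::-1])
E
```

```text
[ 0.5744 -0.2184] 3.403092861175537 ((574.3616333007812, -218.43283081054688), (151.189697265625, 232.1775665283203), 3.403092861175537)
in book frame [0.0105 0.0071] -0.12985747179765883
grip 0.01958749979715548 78.29792216413352 [ 0.6435 -0.0078  0.0834]
f0 -8.282797385600649
contact -0.0005000000000000056 8.421788248684457 target [ 0.5333 -0.302 ] [ 0.5334 -0.3022  0.1424]
t 39.2083
```

View pics/t1.png

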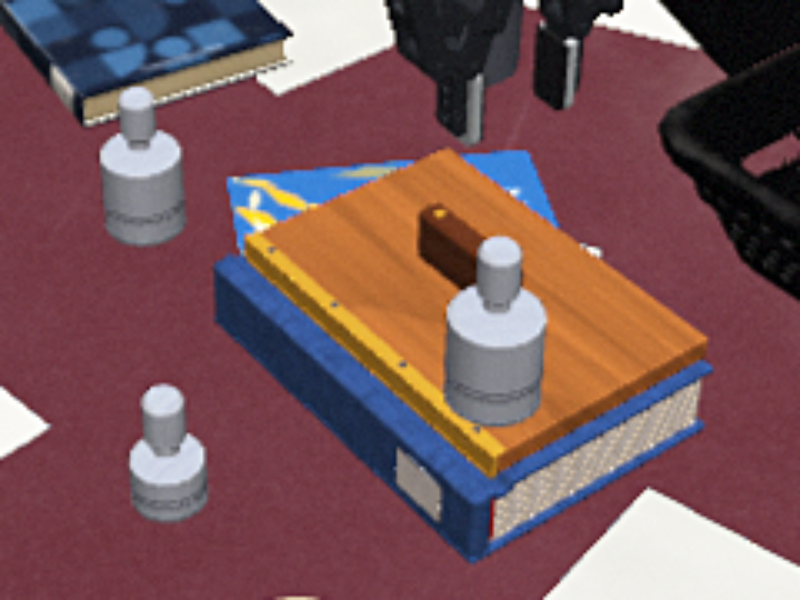

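The tall weight stands upright but about 7 mm inboard along y. My board fit was contaminated: it gave 232 mm length because of the yellow magazine print. I'll redo the fit with medians along each side.

```bash
python3 - <<'E'
from w import *
c=pickle.load(open("placed.pkl","rb")); hsv=cv2.cvtColor(c["image"],cv2.COLOR_RGB2HSV); m=cv2.inRange(hsv,(8,120,90),(28,255,255))
m[:,:190]=0;m[:,445:]=0;m[215:]=0
m=cv2.morphologyEx(m,cv2.MORPH_CLOSE,np.ones((9,9),np.uint8))
k=max(cv2.findContours(m,0,cv2.CHAIN_APPROX_NONE)[0],key=cv2.contourArea)[:,0]; w=ray(c,k,.059)
_,bk=pickle.load(open("bdbk.pkl","rb")); b=bk[1]; A=np.array([[np.cos(b),np.sin(b)],[-np.sin(b),np.cos(b)]]); q=(w-bk[0])@A.T
for i,s,e in [(0,-1,-.066),(0,1,.084),(1,-1,-.11),(1,1,.11)]:
    sel=(abs(q[:,i]-e)<.008)&(abs(q[:,1-i])<(.1 if i==0 else .06)); f=np.polyfit(q[sel,1-i],q[sel,i],1); print(i,s,sel.sum(),np.median(q[sel,i])*1e3,f[1]*1e3,np.degrees(f[0]))
E
```

```text
0 -1 183 -64.47519149575653 -64.48018480427831 0.017485292904178718
0 1 208 83.72447372850218 83.4067370633849 -0.6457685315079812
1 -1 122 -108.19409460044663 -108.21289337991256 0.041208428927824566
1 1 135 108.61218557812327 109.9885726933623 -0.8525043775237878
```

The board sits at (9.5, 0.3) mm in the book frame with no rotation, which is right. I'll shift tall B by 7 mm and then place tall A.

```bash
python3 - <<'E'
from w import *
_,bk=pickle.load(open("bdbk.pkl","rb")); ba=bk[1]; M=np.array([[np.cos(ba),-np.sin(ba)],[np.sin(ba),np.cos(ba)]])
bc=bk[0]+M@np.array([.0094,.0002]); pickle.dump((bc,ba),open("bp.pkl","wb"))
t=bc+M@np.array([-.046,-.081]); print(bc,t)
x,y=.5333,-.3021
manip.servo_line((x,y,.16),rate=.2); manip.servo_line((x,y,.1425),rate=.06)
manip.command_gripper(0.,80); manip.hold(.1); print(manip.get_width())
manip.servo_line((x,y,.149),rate=.04); manip.servo_line((t[0],t[1],.149),rate=.04); manip.hold(.15)
f0=manip.get_contact_force()[2]; z=.149; print(f0)
while z>.140:
    z-=.0005; manip.servo_line((t[0],t[1],z),rate=.02); manip.hold(.06)
    if manip.get_contact_force()[2]-f0>2.5: break
print("contact",z,manip.get_position()); manip.command_gripper(.045); manip.hold(.1); manip.servo_line((t[0],t[1],.25),rate=.2); print(manip.get_time())
carry((.4864,-.0067),(-.046,.081),.083,0.,bc,ba)
s=shot("scene"); cv2.imwrite("pics/t2.png",cv2.resize(s["image"][200:380,220:460],(800,600))[:,:,::-1])
E
```

```text
[ 0.5737 -0.2254] [ 0.5328 -0.309 ]
0.019804708511827716
-7.471857285525157
contact 0.1425 [ 0.533  -0.3092  0.1431]
46.7
grip 0.019524944417302927 78.24805106618442 [ 0.4867 -0.0065  0.0833]
f0 -8.222851209265745
contact -0.0005000000000000056 10.579260504519006 target [ 0.5228 -0.1474] [ 0.5231 -0.1474  0.1424]
t 59.375
```

View pics/t2.png

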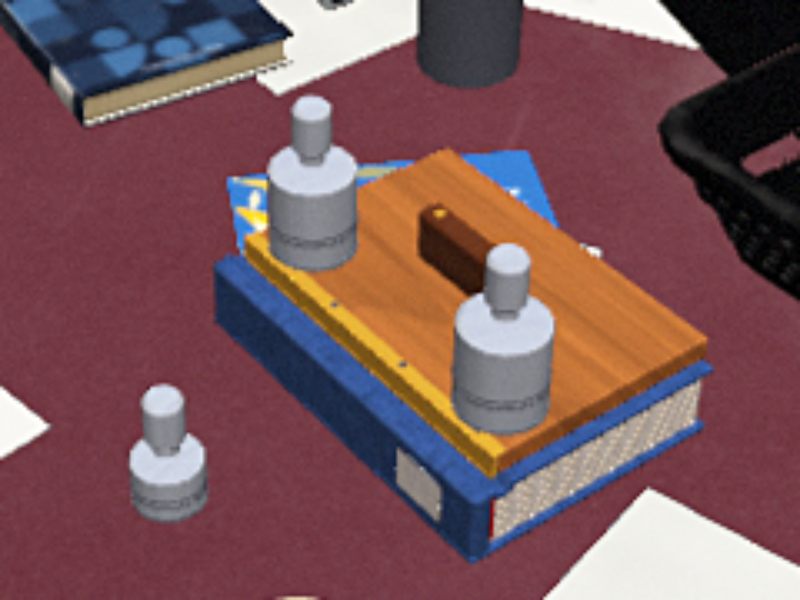

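Both tall weights are upright on the brass-edge corners and inside the edges. Now the low weights.

```bash
python3 - <<'E'
from w import *
bc,ba=pickle.load(open("bp.pkl","rb"))
carry((.3860,-.2219),(.051,-.086),.057,0.,bc,ba)
carry((.3773,.2326),(.051,.086),.057,0.,bc,ba)
manip.move_to((bc[0]-.08,bc[1],.32),down(0)); manip.hold(.2)
c=shot("wrist"); s=shot("scene")
cv2.imwrite("pics/fin.png",np.hstack([cv2.resize(c["image"][0:240,180:460],(400,343)),cv2.resize(s["image"][200:380,230:440],(400,343))])[:,:,::-1]); print(manip.get_time())
E
```

```text
grip 0.01976107550712256 78.09311145350193 [ 0.3861 -0.2219  0.0573]
f0 -3.8713795396680735
contact -0.0005000000000000056 7.316047103639587 target [ 0.6299 -0.3081] [ 0.6301 -0.3081  0.1164]
t 72.0583
grip 0.020092317756362242 78.0941279232502 [0.3775 0.2328 0.0573]
f0 -3.182086265091601
contact -0.0005000000000000056 8.664315131975654 target [ 0.6193 -0.1364] [ 0.6196 -0.1364  0.1164]
t 87.0
88.0167
```

View pics/fin.png

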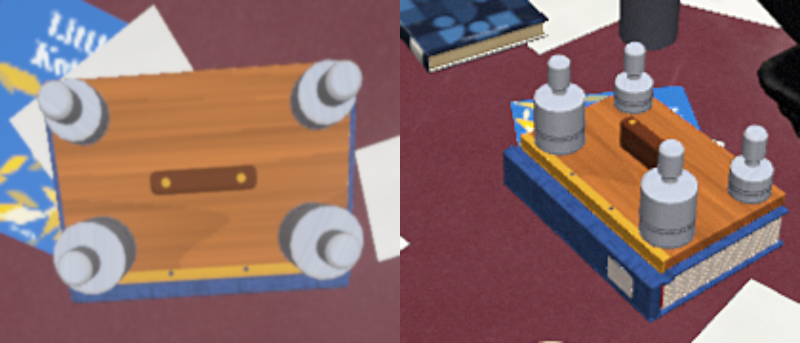

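All four weights stand upright inside the board's corners, with the tall pair at the brass edge, the low pair at the fore-edge, and the board still in line with the cover. Handing in.

```bash
python3 -c "
from rig import manip
print(manip.sign_off())"
```

```text
the job is handed in; nothing more can be done
None
```

I handed the job in at about 88 s of the 112 s: the board lies flat with its lip in the hinge groove and all four weights stand upright on their proper corners. I moved the first tall weight 7 mm after setting it down, to correct its position.

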